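# Slacken the left-hand rotor nut of the centrifuge

## Robot

A 7-joint arm with a two-finger parallel gripper is mounted at the origin on a cart in front of the work surface, level with it; the furniture and walls round the work are solid. World frame = base frame: x ahead of the robot, y to its left, z up, the work surface at z = 0. Lengths are in m, angles in rad, forces in N, time in s.
With the tool pointing down it reaches from about 0.4 to 0.85 m from the base axis. Payload 10.4 kg.
Tool frame: the origin (TCP) lies midway between the tips of the shut fingers; the grasp point (between the pads) lies 19 mm behind it; z points along the fingers, y is the line along which they close (so a half turn about z gives the same grasp; the last joint's range is limited). The gripper opens to 87 mm and grips with 3 to 60 N. Pads are 19 mm wide; open, the fingers measure 117 mm over their backs; the gripper's body (75 mm by 190 mm) begins 51 mm behind the grasp point.
Start: joints at [1.218, 0.332, -0.065, 1.46, 0.022, 1.35, -0.088], TCP at [0.202, -0.591, 0.189] pointing down, gripper open.
Joint ranges: [-2.6, 2.6], [-0.5, 2.12], [-1.47, 1.34], [0.16, 2.42], [-1.27, 4.41], [0.06, 2.06], [-2.6, 2.6]. Speed limits (rad/s): [2.22, 2.22, 2.79, 2.79, 3.14, 3.14, 3.14].

## Interface

Orientations are given as a unit quaternion [x, y, z, w].
In Python, from bench import r gives the robot as it stands.
- The arm moves only by the tool arm_command, never from a script. Its arguments are lists of equal length, an entry for each row: "xyz": the shift along the world's x, y, z in m, a list of three; "rot": the turn, a rotation vector about the world's x, y, z in rad, a list of three. In form: {"xyz": [[tx, ty, tz], ...], "rot": [[ax, ay, az], ...]}. A call has 1 to 20 rows; each row is the pose to reach, as a shift and turn from the pose commanded when the call began; what a row does not reach only later rows make up. A row lasts 1/12 s, in which the tool goes at most 41.7 mm and 7.16 degrees, less where a joint would pass 70% of its speed; a pose out of reach is approached as far as the arm can. A call with a gripper value outside its range is refused whole. "grip" is the opening, from 0 (shut) to 1 (fully open), set as the call begins (left out, the last holds). The fingers move at their own pace and stop on an object; "squeeze" is the grip in N (left out, the last holds). Time passes only in rows, so rows that repeat a pose let the fingers close. It gives the time, the measured TCP pose, the force, the opening and the grip force at its end, in the units of the state.
- r.read_state(): the state, without advancing time (a new reading comes with each control period).
- r.camera(name): name is "side" or "top" or "wrist"; returns the picture (420x560x3 uint8, red, green, blue); there is no depth.
- r.camera_model(name): a dict with "fx", "fy", "cx", "cy" (pixels), "T" (4x4, takes a point from camera to world coordinates). Camera axes: x right, y up, looking along -z (the intrinsics and any distortion apply to the point x, -y, -z); pixel columns grow to the right and rows downward; lengths in m; the calibration is good to about 2 mm. A picture is of the moment at which its call begins: read the wrist's pose just before it. camera_model takes no time and is no camera call; for the wrist camera it gives the pose at the moment of the call.
- r.close_job(): hands the job in; it is judged then, once.
Trained networks look in the newest picture that a camera, given by its name, has taken for a name from the list of things; names that differ only in an ending like _2 or _b are one class to them, and where a whole thing is asked for, a point or a joint stands for the part that bears it (a point fixed in the world has none). Each returns a list of dicts, best first, with "conf" (0 to 1); they miss things now and then, are a little off and sometimes report something else, mostly with a low value. They report only what shows in the picture. A call takes as long as a camera call.
- r.look_for(label, camera): "at" ([x, y, z] in m, in the coordinates of the camera as it stood for that picture, good to about 4 mm: the middle of the surface that is visible of it).
- r.spot_point(label, camera): "at" ([x, y, z] in m, in the coordinates of the camera as it stood for that picture, good to about 4 mm: a listed point, or the origin of a listed thing).
The state is a dict: "time": time; "joint_positions": joint angles; "joint_vel": joint speeds; "joint_torque": joint torques, N m; "ee_pos": TCP position; "eef_rot": TCP orientation; "ft_force": force on the tool from outside, world axes, zero at the start; "torque": the same for the moment, N m; "width": finger opening in m; "grip_force": force on a finger pad.
Only numpy, scipy, OpenCV 4.12 (cv2) and the standard library are available. Lean on these libraries where they do the work, as an engineer would, in place of code of your own. Each camera call takes 0.05 s, during which the arm holds its last target. There are 200 camera calls.

## Task

Two small centrifuges stand open on the desk. The rotor of the one with the red wing nut has to come out for cleaning: its nut has a left-hand thread, so loosen it by turning it clockwise (seen from above) by about a quarter turn, then let go of it and leave it on the spindle. Do not turn the red nut the other way, and leave the blue nut of the other centrifuge as it is.

Things in the scene. Friction and masses are not known exactly. Their poses are not given: they have to be found in the camera images.
- red_wings (a point): middle of the red wing nut's grip, on its vertical axis, 114 mm above the desk: an upright bar 42 mm long (this point's x axis), 14 mm thick (its y), from 22 mm below to 16 mm above this point, on a 34 mm round collar. It sits on the rotor of a white centrifuge 140 mm square, fixed; rotor and bowl rim 32 mm below. Dome lid folded back 70 to 205 mm behind, 40 mm higher.
- red_nut (a joint): turn of the red nut in rad: about 0 when tight (it starts between 0 and 0.2), grows as it turns clockwise seen from above (looser); a quarter turn is 1.57. It stays where it is left; it turns against about 0.06 N m of friction. Negative: tightened further.
- blue_wings (a point): the same point of the blue wing nut, alike in shape and size, on a second centrifuge alike. Not to be turned. The two centrifuges may stand in either place.
- blue_nut (a joint): turn of the blue nut in rad, starts near 0, grows clockwise; to be left as it is.

How it is judged:
At the end, for the whole second after the job is handed in: The red nut stands still, about a quarter turn clockwise of its tight position (1.2 to 2.2 rad), and is released (value of joint red_nut between 1.2 and 2.2 rad and velocity of joint red_nut between -0.05 and 0.05 rad/s); the robot touches nothing.
It fails at once if the red nut is turned the wrong way, anticlockwise, by 15 degrees or more (value of joint red_nut below -0.25 rad).
It fails at once if the blue nut is turned by 15 degrees or more (value of joint blue_nut below -0.35 rad or value of joint blue_nut above 0.35 rad).
It also fails if it takes over 32 s, if anything falls off the work surface, if the arm or the gripper's body presses on something with over 40 N, if the wrist force passes 120 N, or if a joint passes its speed limit or range.

## Working session

There is one attempt and no reset: what is moved stays moved. The work goes in short steps, Python scripts to look and compute and a tool call to move; the robot and the scene stay as the last step left them, time stands still between calls to the robot, and variables do not carry over. Pictures are saved under pics/ and viewed, at most 10 in all, crops included, and the job is handed in when it is done.

Besides the shell and the picture viewer there is one more tool, called after "Emit:" by a JSON object that holds its "method" and its "body". arm_command: Moves the arm, as the interface text tells. Its arguments: {"type":"object","properties":{"xyz":{"type":"array"},"rot":{"type":"array"},"grip":{"type":"number"},"squeeze":{"type":"number"}},"required":["xyz","rot"]}

```bash
mkdir -p pics
cat > h.py <<'E'
from bench import r
import numpy as np, cv2
def see(c,labels=("red_wings","blue_wings"),save=None):
    T=np.array(r.camera_model(c)["T"]); im=r.camera(c)
    if save: cv2.imwrite(f"pics/{save}.png",im[:,:,::-1])
    for l in labels:
        for d in r.spot_point(l,c)[:2]:
            print(c,l,round(d["conf"],2),(T@np.r_[d["at"],1])[:3].round(4))
    return im,T
E
python3 - <<'E'
from h import *
a,_=see("side");b,_=see("top");
cv2.imwrite("pics/a.png",cv2.resize(np.hstack([a,b]),(800,300))[:,:,::-1]);cv2.imwrite("pics/top.png",b[:,:,::-1])
s=r.read_state();print(s["time"],s["ee_pos"],s["eef_rot"],s["width"])
for c in("side","top"):
  m=r.camera_model(c);print(m["fx"],m["cx"],m["cy"],np.array(m["T"]).round(3).tolist(),[k for k in m])
E
```

```text
side red_wings 0.5 [0.4637 0.1739 0.1128]
side blue_wings 0.64 [ 0.4802 -0.3263  0.1163]
top red_wings 0.71 [0.4669 0.1724 0.1166]
top blue_wings 0.58 [ 0.4767 -0.3304  0.1113]
0.3 [ 0.20238522 -0.59118763  0.18922227] [ 9.86432358e-01  1.64168084e-01 -2.60259324e-05 -2.04041261e-04] 0.08730585483879774
494.50194760503496 289.99990448494793 212.82873343449273 [[0.904, -0.337, 0.264, 0.826], [0.428, 0.695, -0.578, -0.817], [0.011, 0.636, 0.772, 1.133], [0.0, 0.0, 0.0, 1.0]] ['fx', 'fy', 'cx', 'cy', 'T']
386.92968046837603 283.0263899629449 215.29546297334545 [[-0.012, 0.985, -0.174, 0.351], [-1.0, -0.013, -0.006, -0.089], [-0.008, 0.174, 0.985, 0.977], [0.0, 0.0, 0.0, 1.0]] ['fx', 'fy', 'cx', 'cy', 'T']
```

View pics/a.png

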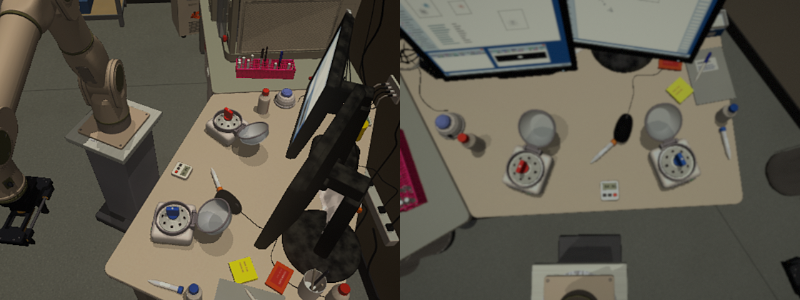

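View pics/top.png

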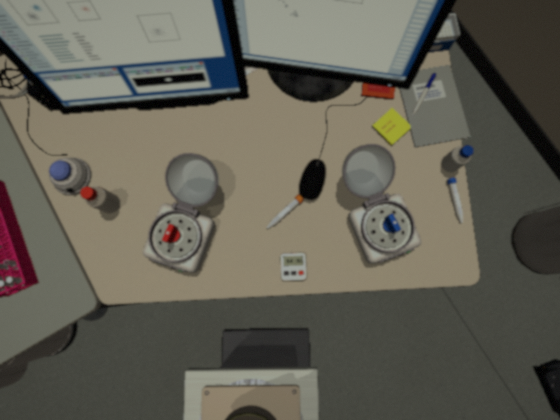

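The networks' points for the two nuts match the picture. Red is the left centrifuge, near pixel (170,236) in the top view, at about (0.465, 0.173, 0.114). Blue is at pixel (392,222). I'll lift and travel.

Emit:
{"method": "arm_command", "body": {"xyz": [[0,0,0.04],[0,0,0.08],[0,0,0.12],[0.02,0.03,0.14],[0.2,0.25,0.14],[0.2,0.25,0.14],[0.2,0.25,0.14],[0.2,0.25,0.14],[0.2,0.25,0.14],[0.2,0.25,0.14],[0.2,0.25,0.14],[0.2,0.25,0.14],[0.24,0.5,0.14],[0.24,0.5,0.14],[0.24,0.5,0.14],[0.24,0.5,0.14],[0.24,0.5,0.14],[0.24,0.5,0.14],[0.24,0.5,0.14],[0.24,0.5,0.14]], "rot": [[0,0,0],[0,0,0],[0,0,0],[0,0,0],[0,0,0.8],[0,0,0.8],[0,0,0.8],[0,0,0.8],[0,0,0.8],[0,0,0.8],[0,0,0.8],[0,0,0.8],[0,0,1.5],[0,0,1.5],[0,0,1.5],[0,0,1.5],[0,0,1.5],[0,0,1.5],[0,0,1.5],[0,0,1.5]], "grip": 1}}

```text
time: 1.97
ee_pos: [0.4428, -0.0888, 0.3299]
eef_rot: [0.608, 0.794, 0.0, 0.001]
ft_force: [0.4, -0.8, -0.1]
width: 0.0873
grip_force: 0.0
```

Run:
```python
from h import *
see("wrist",save="w1")
s=r.read_state();print(s["time"],s["ee_pos"],s["eef_rot"],s["joint_positions"])
```

```text
wrist blue_wings 0.91 [ 0.4839 -0.3272  0.11  ]
2.1167 [ 0.44217867 -0.09283894  0.32933876] [ 6.10993495e-01  7.91635608e-01 -1.01958967e-04 -5.78020920e-05] [ 0.72379924 -0.07146265 -0.57247973  1.61505483 -0.03857171  1.58682452
  0.40803818]
```

View pics/w1.png

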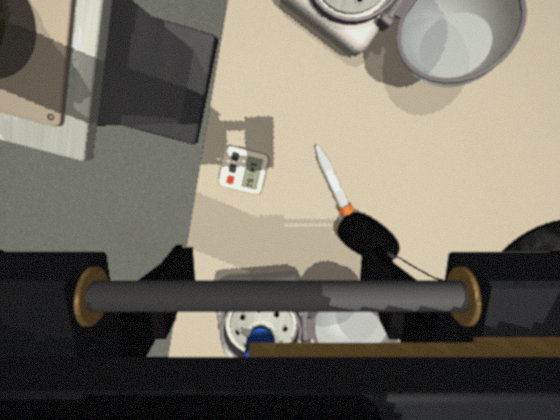

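The wrist view shows blue at the bottom (255,340), behind the gripper, and the red centrifuge at the top edge (330,10). The camera sits on the +y side of the tool, so I'll move toward red.

Emit:
{"method": "arm_command", "body": {"xyz": [[0.01,0.17,-0.02],[0.01,0.17,-0.02],[0.01,0.17,-0.02],[0.01,0.17,-0.02],[0.01,0.17,-0.02],[0.01,0.17,-0.02]], "rot": [[0,0,0],[0,0,0],[0,0,0],[0,0,0],[0,0,0],[0,0,0]]}}

```text
time: 2.62
ee_pos: [0.4523, 0.0801, 0.3092]
eef_rot: [0.609, 0.793, 0.0, -0.0]
ft_force: [-0.1, -1.4, 0.5]
width: 0.0873
grip_force: 0.0
```

Run:
```python
from h import *
im,T=see("wrist",save="w2"); m=r.camera_model("wrist")
s=r.read_state();print(s["time"],s["ee_pos"],s["eef_rot"],s["joint_positions"])
hsv=cv2.cvtColor(im,cv2.COLOR_RGB2HSV)
k=(((hsv[...,0]<8)|(hsv[...,0]>172))&(hsv[...,1]>150)&(hsv[...,2]>60)).astype(np.uint8)
n,l,st,c=cv2.connectedComponentsWithStats(k)
for i in range(1,n):
  if st[i,4]<60: continue
  v,u=np.nonzero(l==i)
  d=np.c_[(u-m["cx"])/m["fx"],-(v-m["cy"])/m["fy"],-np.ones(len(u))]@T[:3,:3].T
  p=T[:3,3]+d*((0.13-T[2,3])/d[:,2:])
  q=cv2.minAreaRect((p[:,:2]*1000).astype(np.float32))
  w,V=np.linalg.eigh(np.cov(p[:,:2].T))
  print(c[i],st[i,4],q,np.degrees(np.arctan2(V[1,1],V[0,1])),np.sqrt(w)*1000,T[:3,3])
```

```text
wrist red_wings 0.68 [0.4659 0.1772 0.1161]
2.7667 [0.45279903 0.07646558 0.30935057] [ 6.11266611e-01  7.91424728e-01 -1.23030353e-04 -1.23372408e-04] [ 0.56375997 -0.04958655 -0.78401123  1.63193894 -0.03505112  1.54514257
  0.03675157]
[309.65506808 107.00302572] 661 ((465.54345703125, 172.78018188476562), (35.51848220825195, 29.350244522094727), 15.0106840133667) 161.53544586393733 [ 6.75548283 10.15215418] [0.43361138 0.15094562 0.50419863]
```

View pics/w2.png

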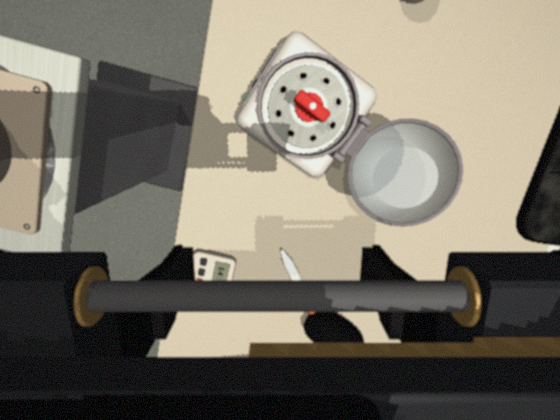

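Red nut at pixel (310,107). Its bar angle needs a close-up.

Run:
```python
import cv2
im=cv2.imread("pics/w2.png")[77:137,270:350]
cv2.imwrite("pics/w2c.png",cv2.resize(im,None,fx=8,fy=8,interpolation=cv2.INTER_CUBIC))
```

```text
(no output)
```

View pics/w2c.png

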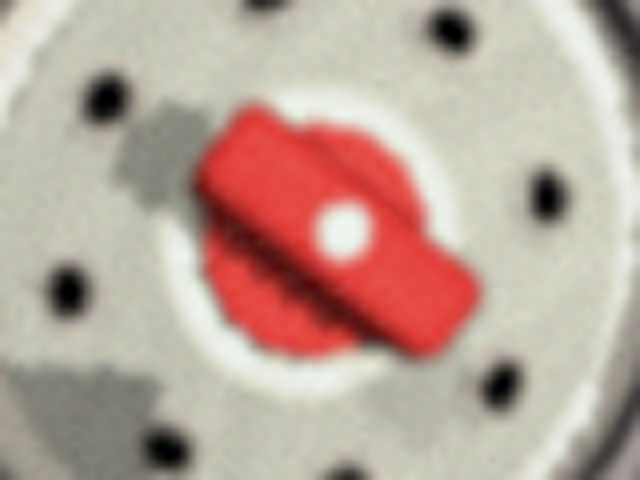

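Run:
```python
from h import *
m=r.camera_model("wrist");T=np.array(m["T"])
P=[]
for x,y in[(225,140),(450,322),(340,231)]:
  d=T[:3,:3]@[(270+x/8-m["cx"])/m["fx"],-(77+y/8-m["cy"])/m["fy"],-1]
  P.append(T[:3,3]+d*(0.13-T[2,3])/d[2])
P=np.array(P);v=P[1]-P[0];print(P,np.linalg.norm(v),np.degrees(np.arctan2(v[1],v[0])))
```

```text
[[0.44972349 0.1760625  0.13      ]
 [0.48506281 0.16149589 0.13      ]
 [0.46756098 0.16892626 0.13      ]] 0.03822373387848471 -22.40109892312346
```

Bar axis azimuth is about -22.5° with its centre at (0.467, 0.171). The tool y axis should therefore be at 67.3°, a turn of about +0.905 rad. After the clockwise turn q7 stays well inside its range.

Emit:
{"method": "arm_command", "body": {"xyz": [[0.014,0.095,-0.14],[0.014,0.095,-0.14],[0.014,0.095,-0.14],[0.014,0.095,-0.14],[0.014,0.095,-0.14],[0.014,0.095,-0.14],[0.014,0.095,-0.14],[0.014,0.095,-0.14],[0.014,0.095,-0.14],[0.014,0.095,-0.14],[0.014,0.095,-0.14]], "rot": [[0,0,0.1],[0,0,0.2],[0,0,0.32],[0,0,0.44],[0,0,0.56],[0,0,0.68],[0,0,0.8],[0,0,0.905],[0,0,0.905],[0,0,0.905],[0,0,0.905]]}}

```text
time: 3.68
ee_pos: [0.4669, 0.1726, 0.1695]
eef_rot: [0.205, 0.979, -0.0, 0.0]
ft_force: [0.3, -0.4, -0.0]
width: 0.0867
grip_force: 0.0
```

Run:
```python
from h import *
see("wrist",save="w3");see("side")
s=r.read_state();print(s["time"],s["ee_pos"],s["eef_rot"],s["joint_positions"],s["ft_force"])
```

```text
wrist red_wings 0.56 [0.4694 0.1773 0.1146]
side red_wings 0.69 [0.464  0.175  0.1142]
side blue_wings 0.66 [ 0.4804 -0.3297  0.1168]
3.9833 [0.46644788 0.17361915 0.16950072] [2.02405581e-01 9.79301781e-01 2.18656777e-05 4.03943490e-05] [ 0.44774062  0.16130113 -0.96356546  1.77789543  0.13839543  1.27372761
  0.61274335] [1.11355371 0.20103719 0.18471267]
```

View pics/w3.png

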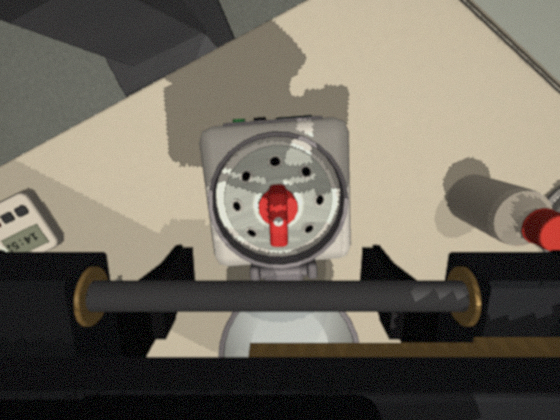

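The bar stands upright in the image at column 278, midway between the fingers (180 and 375). I'll go down.

Emit:
{"method": "arm_command", "body": {"xyz": [[0,0,-0.02],[0,0,-0.04],[0,0,-0.055],[0,0,-0.066],[0,0,-0.066],[0,0,-0.066]], "rot": [[0,0,0],[0,0,0],[0,0,0],[0,0,0],[0,0,0],[0,0,0]]}}

```text
time: 4.48
ee_pos: [0.4663, 0.1738, 0.1036]
eef_rot: [0.202, 0.979, 0.0, -0.0]
ft_force: [1.4, -0.4, -0.1]
width: 0.087
grip_force: 0.0
```

Emit:
{"method": "arm_command", "body": {"xyz": [[0,0,0],[0,0,0],[0,0,0],[0,0,0],[0,0,0],[0,0,0],[0,0,0],[0,0,0],[0,0,0],[0,0,0]], "rot": [[0,0,0],[0,0,0],[0,0,0],[0,0,0],[0,0,0],[0,0,0],[0,0,0],[0,0,0],[0,0,0],[0,0,0]], "grip": 0, "squeeze": 15}}

```text
time: 5.32
ee_pos: [0.4664, 0.1736, 0.1035]
eef_rot: [0.202, 0.979, 0.0, -0.0]
ft_force: [0.6, -0.8, 0.3]
width: 0.028
grip_force: 0.0
```

Emit:
{"method": "arm_command", "body": {"xyz": [[0,0,0],[0,0,0],[0,0,0],[0,0,0],[0,0,0]], "rot": [[0,0,0],[0,0,0],[0,0,0],[0,0,0],[0,0,0]]}}

```text
time: 5.73
ee_pos: [0.4664, 0.1737, 0.1035]
eef_rot: [0.202, 0.979, 0.0, 0.0]
ft_force: [0.0, -0.5, -0.1]
width: 0.0018
grip_force: 0.0
```

The fingers shut on nothing (1.8 mm), so I'll look.

Run:
```python
from h import *
w,_=see("wrist");b,_=see("side");t,_=see("top")
s=r.read_state();print(s["time"],s["ee_pos"],s["width"],s["ft_force"])
P=np.array([0.4665,0.1737,0.1035]);
for c,im in(("side",b),("top",t)):
  m=r.camera_model(c);T=np.linalg.inv(m["T"]);q=T[:3,:3]@P+T[:3,3];u=m["cx"]-m["fx"]*q[0]/q[2];v=m["cy"]+m["fy"]*q[1]/q[2];print(c,u,v)
  u,v=int(u),int(v);crop=im[max(0,v-45):v+45,max(0,u-60):u+60];cv2.imwrite(f"pics/c_{c}.png",crop[:,:,::-1])
S=[cv2.resize(cv2.imread(f"pics/c_{c}.png"),(400,300)) for c in("side","top")]
cv2.imwrite("pics/m1.png",np.vstack([np.hstack(S),np.hstack([cv2.resize(w[:,:,::-1],(400,300)),cv2.resize(w[150:330,160:400,::-1],(400,300))])]))
```

```text
wrist red_wings 0.88 [0.4679 0.1763 0.1149]
side red_wings 0.43 [0.4621 0.1764 0.1153]
side blue_wings 0.7 [ 0.4843 -0.3286  0.1138]
top blue_wings 0.66 [ 0.4782 -0.3306  0.1123]
6.1833 [0.46641807 0.17367724 0.1034746 ] 0.0002506330941723133 [0.04108479 0.12889176 0.34986239]
side 319.63921231656246 160.53012826414138
top 170.23268744167103 233.49127963336883
```

View pics/m1.png

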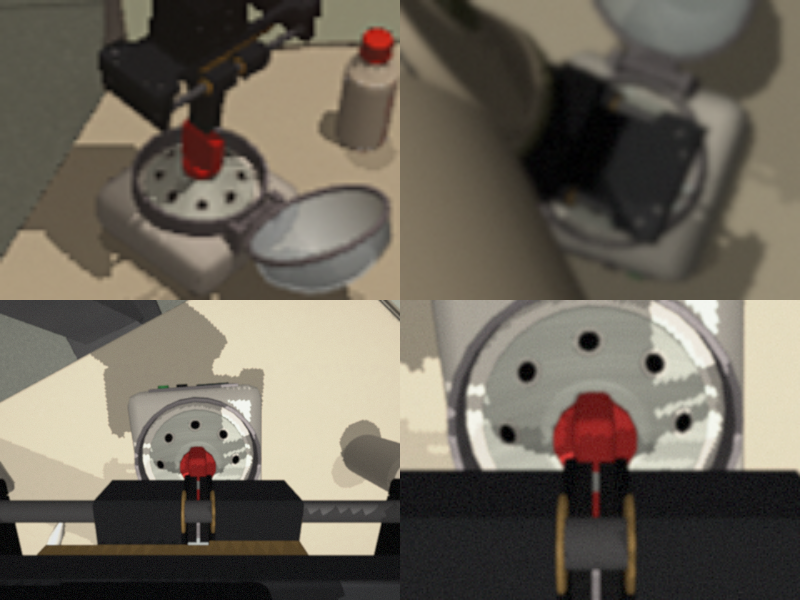

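Run:
```python
from h import *
im=r.camera("wrist");m=r.camera_model("wrist");T=np.linalg.inv(m["T"]);s=r.read_state()
print(np.array(m["T"]).round(3).tolist(),m["fx"],s["time"],s["ee_pos"],s["width"])
def pj(P):
  q=T[:3,:3]@P+T[:3,3];return np.array([m["cx"]-m["fx"]*q[0]/q[2],m["cy"]+m["fy"]*q[1]/q[2]])
a=np.radians(-22.8);e=np.array([np.cos(a),np.sin(a),0]);f=np.array([-e[1],e[0],0])
c=np.array([.4665,.1725,.114])
big=cv2.resize(im[130:370,150:410,::-1].copy(),None,fx=3,fy=3,interpolation=cv2.INTER_CUBIC)[:600,:780]
def L(A,B,col): 
  cv2.line(big,*[tuple(int(x) for x in (pj(X)-[150,130])*3) for X in(A,B)],col,1)
for z in(.016,-.022):
  k=[c+e*x*.021+f*y*.007+[0,0,z] for x,y in((1,1),(1,-1),(-1,-1),(-1,1))]
  for i in range(4):L(k[i],k[(i+1)%4],(0,255,0) if z>0 else (255,0,0))
t=s["ee_pos"]
L(t-e*.0095,t+e*.0095,(0,255,255));L(t+[0,0,.019],t+[0,0,.0],(255,0,255));L(t+[0,0,.019]-e*.01,t+[0,0,.019]+e*.01,(255,255,0))
cv2.imwrite("pics/m2.png",big)
```

```text
[[0.395, -0.885, -0.247, 0.399], [0.919, 0.38, 0.107, 0.203], [-0.001, -0.269, 0.963, 0.298], [0.0, 0.0, 0.0, 1.0]] 336.5283287117704 6.2333 [0.46644185 0.1736516  0.10348428] 0.0004239825375356383
```

View pics/m2.png

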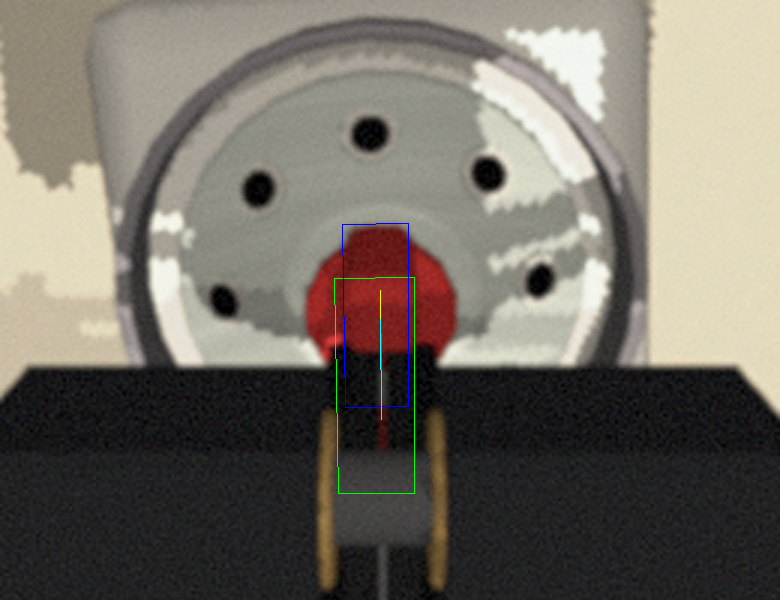

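The overlay fits the nut well, but the visible fingertips lie about 30 mm higher than the reported TCP: their front edge is at row 345 instead of 290, and the bar shows red in the gap beneath them. The fingers shut just above the bar. I'll probe downward gently with them shut to find the true tip height.

Emit:
{"method": "arm_command", "body": {"xyz": [[0,0,-0.001],[0,0,-0.002],[0,0,-0.003],[0,0,-0.003]], "rot": [[0,0,0],[0,0,0],[0,0,0],[0,0,0]]}}

```text
time: 6.57
ee_pos: [0.4663, 0.1736, 0.1002]
eef_rot: [0.202, 0.979, -0.0, -0.0]
ft_force: [1.2, 0.1, -0.2]
width: 0.0004
grip_force: 0.0
```

Emit:
{"method": "arm_command", "body": {"xyz": [[0,0,-0.001],[0,0,-0.002],[0,0,-0.003],[0,0,-0.003]], "rot": [[0,0,0],[0,0,0],[0,0,0],[0,0,0]]}}

```text
time: 6.9
ee_pos: [0.4665, 0.1737, 0.0975]
eef_rot: [0.202, 0.979, 0.0, 0.0]
ft_force: [0.4, -0.3, -0.3]
width: 0.0005
grip_force: 0.0
```

Emit:
{"method": "arm_command", "body": {"xyz": [[0,0,-0.001],[0,0,-0.002],[0,0,-0.003],[0,0,-0.003]], "rot": [[0,0,0],[0,0,0],[0,0,0],[0,0,0]]}}

```text
time: 7.23
ee_pos: [0.4671, 0.174, 0.0971]
eef_rot: [0.202, 0.979, -0.0, 0.001]
ft_force: [-10.8, -5.8, 31.8]
width: 0.0006
grip_force: 16.0
```

Emit:
{"method": "arm_command", "body": {"xyz": [[0,0,-0.001],[0,0,-0.002],[0,0,-0.003],[0,0,-0.003]], "rot": [[0,0,0],[0,0,0],[0,0,0],[0,0,0]]}}

```text
time: 7.57
ee_pos: [0.4677, 0.1742, 0.0966]
eef_rot: [0.202, 0.979, -0.001, 0.002]
ft_force: [-22.6, -11.6, 64.3]
width: 0.0008
grip_force: 32.0
```

Contact was at reported z of about 0.097, where the bar top is at 0.130. The real tips are therefore about 33 mm above the reported TCP. I'll back off, open, and check where the gripper body really is against the lid.

Emit:
{"method": "arm_command", "body": {"xyz": [[0,0,0.02],[0,0,0.035],[0,0,0.035],[0,0,0.035],[0,0,0.035],[0,0,0.035],[0,0,0.035],[0,0,0.035],[0,0,0.035],[0,0,0.035],[0,0,0.035],[0,0,0.035]], "rot": [[0,0,0],[0,0,0],[0,0,0],[0,0,0],[0,0,0],[0,0,0],[0,0,0],[0,0,0],[0,0,0],[0,0,0],[0,0,0],[0,0,0]], "grip": 0.6}}

```text
time: 8.57
ee_pos: [0.4664, 0.1736, 0.1264]
eef_rot: [0.202, 0.979, 0.0, -0.0]
ft_force: [1.0, 0.6, -0.0]
width: 0.0523
grip_force: 0.0
```

Run:
```python
from h import *
im=r.camera("side");m=r.camera_model("side");T=np.linalg.inv(m["T"]);s=r.read_state();print(s["ee_pos"],s["width"],s["time"],s["ft_force"])
def pj(P):
  q=T[:3,:3]@P+T[:3,3];return np.array([m["cx"]-m["fx"]*q[0]/q[2],m["cy"]+m["fy"]*q[1]/q[2]])
t=s["ee_pos"];u0,v0=(pj(t)-[62,60]).astype(int)
big=cv2.resize(im[v0:v0+100,u0:u0+130,::-1].copy(),None,fx=6,fy=6,interpolation=cv2.INTER_CUBIC)
X=np.array([np.cos(np.radians(-22.8)),np.sin(np.radians(-22.8)),0]);Y=np.array([-X[1],X[0],0])
def L(A,B,c):cv2.line(big,*[tuple(int(x) for x in (pj(p)-[u0,v0])*6) for p in(A,B)],c,1)
w=s["width"]/2
for h,c in((0,(0,255,0)),(.033,(0,255,255))): L(t+Y*w+[0,0,h],t-Y*w+[0,0,h],c)
for h,c in((.07,(255,0,0)),(.103,(255,0,255))):
  k=[t+X*.0375*x+Y*.095*y+[0,0,h] for x,y in((1,1),(1,-1),(-1,-1),(-1,1))]
  for i in range(4):L(k[i],k[(i+1)%4],c)
cv2.imwrite("pics/s1.png",big)
```

```text
[0.46644659 0.17367501 0.12645329] 0.05219685442606685 8.6167 [0.43136183 0.16355477 0.03852276]
```

View pics/s1.png

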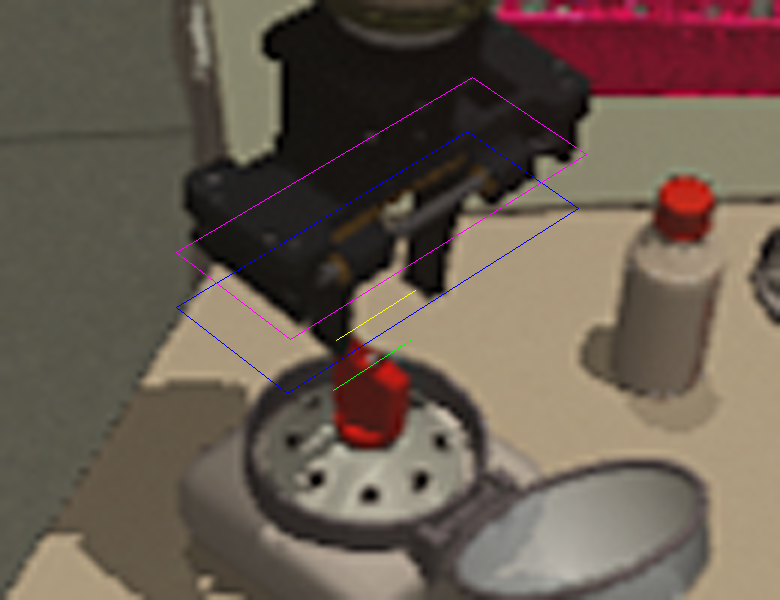

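The body and fingertips match the +33 mm markers (magenta and yellow), so the whole gripper sits 33 mm higher than reported. I'll lower 56 mm and close.

Emit:
{"method": "arm_command", "body": {"xyz": [[0,0,-0.015],[0,0,-0.03],[0,0,-0.042],[0,0,-0.05],[0,0,-0.056],[0,0,-0.056],[0,0,-0.056]], "rot": [[0,0,0],[0,0,0],[0,0,0],[0,0,0],[0,0,0],[0,0,0],[0,0,0]]}}

```text
time: 9.2
ee_pos: [0.4664, 0.1738, 0.0706]
eef_rot: [0.202, 0.979, 0.0, -0.0]
ft_force: [-1.2, -0.7, 0.8]
width: 0.0521
grip_force: 0.0
```

Emit:
{"method": "arm_command", "body": {"xyz": [[0,0,0],[0,0,0],[0,0,0],[0,0,0],[0,0,0],[0,0,0],[0,0,0],[0,0,0],[0,0,0],[0,0,0]], "rot": [[0,0,0],[0,0,0],[0,0,0],[0,0,0],[0,0,0],[0,0,0],[0,0,0],[0,0,0],[0,0,0],[0,0,0]], "grip": 0, "squeeze": 15}}

```text
time: 10.03
ee_pos: [0.4664, 0.1735, 0.0705]
eef_rot: [0.202, 0.979, -0.0, -0.0]
ft_force: [-1.7, -1.8, 3.2]
width: 0.0139
grip_force: 15.0
```

Gripped at 13.9 mm, well centred. I'll start the clockwise turn and check.

Emit:
{"method": "arm_command", "body": {"xyz": [[0,0,0],[0,0,0],[0,0,0],[0,0,0],[0,0,0],[0,0,0]], "rot": [[0,0,-0.08],[0,0,-0.16],[0,0,-0.24],[0,0,-0.32],[0,0,-0.4],[0,0,-0.4]]}}

```text
time: 10.53
ee_pos: [0.4663, 0.1735, 0.0705]
eef_rot: [0.394, 0.919, -0.0, 0.0]
ft_force: [-2.0, -1.1, 2.8]
width: 0.0142
grip_force: 15.0
```

Emit:
{"method": "arm_command", "body": {"xyz": [[0,0,0],[0,0,0],[0,0,0],[0,0,0],[0,0,0],[0,0,0],[0,0,0],[0,0,0],[0,0,0],[0,0,0],[0,0,0],[0,0,0],[0,0,0],[0,0,0]], "rot": [[0,0,-0.1],[0,0,-0.2],[0,0,-0.3],[0,0,-0.4],[0,0,-0.5],[0,0,-0.6],[0,0,-0.7],[0,0,-0.8],[0,0,-0.9],[0,0,-1.0],[0,0,-1.1],[0,0,-1.2],[0,0,-1.2],[0,0,-1.2]]}}

```text
time: 11.7
ee_pos: [0.4664, 0.1735, 0.0705]
eef_rot: [0.842, 0.539, -0.0, 0.0]
ft_force: [-1.3, -2.5, 3.7]
width: 0.0139
grip_force: 15.0
```

Emit:
{"method": "arm_command", "body": {"xyz": [[0,0,0],[0,0,0],[0,0,0],[0,0,0],[0,0,0],[0,0,0],[0,0,0]], "rot": [[0,0,0],[0,0,0],[0,0,0],[0,0,0],[0,0,0],[0,0,0],[0,0,0]], "grip": 0.6}}

```text
time: 12.28
ee_pos: [0.4664, 0.1737, 0.0705]
eef_rot: [0.843, 0.538, 0.0, 0.0]
ft_force: [-0.4, 0.1, 0.4]
width: 0.0491
grip_force: 0.0
```

Emit:
{"method": "arm_command", "body": {"xyz": [[0,0,0.015],[0,0,0.04],[0,0,0.08],[0,0,0.12],[0,0,0.16],[-0.03,-0.07,0.2],[-0.03,-0.07,0.2],[-0.03,-0.07,0.2],[-0.03,-0.07,0.2],[-0.03,-0.07,0.2]], "rot": [[0,0,0],[0,0,0],[0,0,0],[0,0,0],[0,0,0],[0,0,0],[0,0,0],[0,0,0],[0,0,0],[0,0,0]]}}

```text
time: 13.12
ee_pos: [0.4364, 0.1039, 0.2703]
eef_rot: [0.843, 0.537, 0.0, 0.0]
ft_force: [0.0, 1.5, 0.2]
width: 0.0522
grip_force: 0.0
```

Run:
```python
from h import *
im,T=see("wrist")
s=r.read_state();print(s["time"],s["ee_pos"],s["eef_rot"],s["ft_force"])
cv2.imwrite("pics/w5.png",cv2.resize(im[40:240,180:440,::-1],None,fx=3,fy=3,interpolation=cv2.INTER_CUBIC))
```

```text
wrist red_wings 0.8 [0.4656 0.1781 0.1144]
13.2667 [0.43616962 0.10473908 0.26961803] [ 8.42778171e-01  5.38260509e-01 -5.20676201e-04 -5.54446485e-04] [ 0.61058284  0.17112084 -0.35326646]
```

View pics/w5.png

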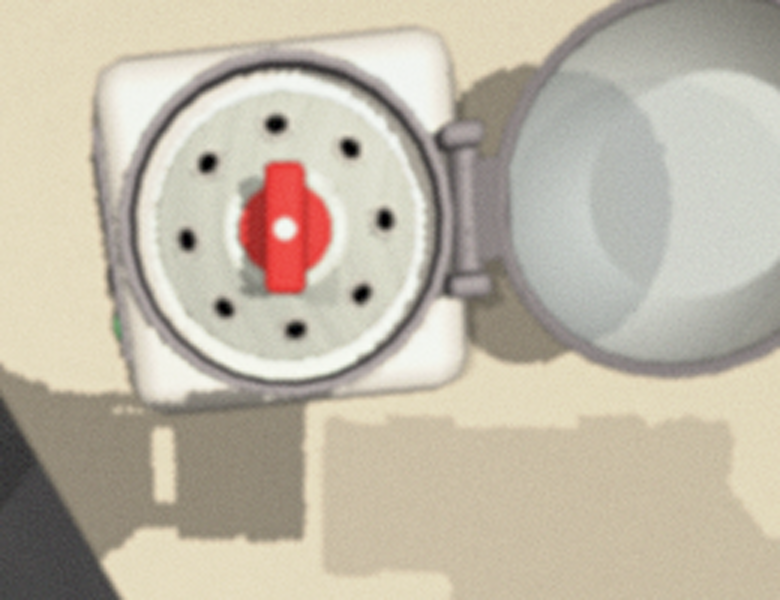

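The bar now stands upright in the image at (285,228), across the lid direction. That is a quarter turn clockwise from where it started, and the gripper is clear of it.

```bash
python3 -c "
from bench import r
print(r.close_job())"
```

```text
the job is handed in; nothing more can be done
None
```

I turned the red nut clockwise by about 1.6 rad (a quarter turn) and released it on its spindle, left the blue nut alone, and handed the job in at about 13 s; no verdict came back.

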